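# Return the called ball through the spring flap

### The job

Put the big call ball back into the ball return box: pick it off its stand, push the box's spring flap down with it and let go only once more than half of the ball is inside the mouth, so that it drops in and the flap swings shut behind it. Leave the smaller raffle ball on its own stand.

Things in the scene. Friction and masses are not known exactly. Their poses are not given: they have to be found in the camera images.
- call_ball_center (a point): Centre of the call ball: the bigger of two plain white balls, 46 mm in diameter, about 100 g, loose. It sits on a small black stand (round foot 64 mm wide, 5 mm high, then a tube 30 mm wide with its rim 26 mm above the table), its centre 46 mm above the table. The point turns with the ball, so its axes mean nothing. It may be held across any level diameter.
- raffle_ball_center (a point): Centre of the raffle ball: the smaller white ball, 30 mm in diameter, on an identical stand beside the first, its centre 36 mm above the table. Which of the two stands is the left one changes. Not to be moved.
- mouth (a point): Centre of the mouth in the top of the fixed ball return box, at the top's height, 160 mm. Axes: z up, y along the flap hinge. The mouth is 115 mm in x, 124 mm in y. The box is plywood, 200 mm (x) by 160 mm (y), with a dark steel top; its middle is 22 mm to +x of this point. Inside it is over 125 mm deep, and reaches 60 mm past the mouth in +x: a ball let go in the mouth rolls off the flap and drops in.
- flap (a joint): Angle (rad) of the aluminium spring flap that fills the mouth, level with the box top: 0 shut, growing as it is pushed down into the box, 1.3 fully open. Hinged along the mouth's -x edge; its +x edge is free. The spring is weak: under 1 N at the free edge opens it, and it swings shut by itself within a second once nothing holds it.
Mind the look-alikes: they are no part of the job. What is shaped like the part that bears call_ball_center but red is not meant.

How it is judged:
By the outcome, as a careful person would: the job done as asked, in the order asked, and still so for the second after the job is handed in, with the robot touching nothing.
It also fails if it takes over 35 s, if anything falls off the work surface, if the arm or the gripper's body presses on something with over 40 N, if the wrist force passes 120 N, or if a joint passes its speed limit or range.

### The arm

A 6-joint arm with a two-finger parallel gripper is mounted at the origin on the work surface. World frame = base frame: x ahead of the robot, y to its left, z up, the work surface at z = 0. Lengths are in m, angles in rad, forces in N, time in s.
With the tool pointing down it reaches from about 0.375 to 0.9 m from the base axis. Payload 3.1 kg.
Tool frame: the origin (TCP) lies between the finger pads; the fingertips stand 8 mm ahead of it and the grasp point (between the pads) lies 11 mm behind it; z points along the fingers, y is the line along which they close (so a half turn about z gives the same grasp; the last joint's range is limited). The gripper opens to 85 mm and grips with 20 to 120 N. Pads are 22 mm wide; open, the fingers measure 114 mm over their backs; the gripper's body (76 mm by 85 mm) begins 54 mm behind the grasp point. The pads swing forward as they close: fully open they stand 13 mm farther back than shut.
Start: joints at [1.004, 0.527, 1.433, -0, 1.181, -0.178], TCP at [0.237, 0.578, 0.239] pointing down, gripper open.
Joint ranges: [-3.08, 3.08], [-0.75, 2.2], [0.22, 2.44], [-1.43, 4.57], [0, 2.65], [-2.85, 2.85]. Speed limits (rad/s): [2.79, 2.79, 3.14, 3.14, 3.14, 3.14].

### API

Orientations are given as a unit quaternion [x, y, z, w].
In Python, from station import readout, cams, sign_off gives the robot as it stands.
- The arm moves only by the tool send_rows, never from a script. Its argument "commands" is text: rows parted by semicolons, each of 5 numbers parted by spaces: the finger opening in mm, from 0 to 85.4, then the shift along the tool's x, y, z each as a share of 0.02 m, from -1 to 1, then the turn about the tool's z as a share of 4 degrees, from -1 to 1. In form: grip dx dy dz spin; .... A call has 1 to 20 rows; each row shifts and turns the commanded pose from where the row before left it, along the tool's axes as they then stand; what a row does not reach is not made up. A row lasts 1/12 s, in which the tool goes at most 41.7 mm and 7.16 degrees, less where a joint would pass 70% of its speed; a pose out of reach is approached as far as the arm can. A call with a number of a shift or a turn outside -1 to 1 is refused whole. A call with a gripper value outside its range is refused whole. The fingers move at their own pace and stop on an object; "grip_force" is the grip in N (left out, the last holds). Time passes only in rows, so rows that do not move let the fingers close. It gives the time, the measured TCP pose, the force, the opening and the grip force at its end, in the units of the state.
- readout.sense(): the state, without advancing time (a new reading comes with each control period).
- cams.snapshot(name): name is "scene" or "top" or "wrist"; returns a dict with "pixels" (480x640x3 uint8, red, green, blue), "intrinsics" (3x3 intrinsics, pixels), "dist" ([k1, k2, p1, p2, k3] as OpenCV has them; the pictures are not rectified), "eye" and "rotation" of the camera in the world. Camera axes: x right, y down, z forward; pixel columns grow to the right and rows downward; lengths in m; the calibration is good to about 2 mm. A picture is of the moment at which its call begins. There is no depth.
- sign_off(): hands the job in; it is judged then, once.
The state is a dict: "t": time; "q": joint angles; "qd": joint speeds; "tau": joint torques, N m; "tcp_pos": TCP position; "tool_rot": TCP orientation; "force": force on the tool from outside, world axes, zero at the start; "ft_torque": the same for the moment, N m; "finger_gap": opening from 0.0 (shut) to 1.0 (fully open); "gripper_force": force on a finger pad.
Only numpy, scipy, OpenCV 4.12 (cv2) and the standard library are available. Lean on these libraries where they do the work, as an engineer would, in place of code of your own. Each camera call takes 0.05 s, during which the arm holds its last target. There are 200 camera calls.

## Working session

There is one attempt and no reset: what is moved stays moved. The work goes in short steps, Python scripts to look and compute and a tool call to move; the robot and the scene stay as the last step left them, time stands still between calls to the robot, and variables do not carry over. Pictures are saved under pics/ and viewed, at most 10 in all, crops included, and the job is handed in when it is done.

Besides the shell and the picture viewer there is one more tool, called by a JSON object that holds its "api" and its "payload", one argument or row to a line. send_rows: Moves the arm, as the interface text tells. Its arguments: {"type":"object","properties":{"commands":{"type":"string"},"grip_force":{"type":"number"}},"required":["commands"]}

```bash
mkdir -p pics
cat > h.py <<'E'
import numpy as np, cv2
from station import readout, cams, sign_off
def snap(n,f):
    s=cams.snapshot(n); cv2.imwrite('pics/'+f,s['pixels'][:,:,::-1]); return s
def ray(s,u,v):
    p=cv2.undistortPoints(np.array([[[u,v]]],float),np.array(s['intrinsics']),np.array(s['dist']))[0,0]
    return np.array(s['eye']),np.array(s['rotation'])@np.array([p[0],p[1],1])
def at(s,u,v,z):
    e,d=ray(s,u,v); return e+d*(z-e[2])/d[2]
E
python3 - <<'E'
from h import *
import pickle
d={n:snap(n,n+'0.png') for n in('top','scene')}
pickle.dump(d,open('d.pkl','wb'))
for n in d: print(n,d[n]['eye'],d[n]['rotation'])
s=readout.sense();print(s['tcp_pos'],s['tool_rot'],s['t'])
E
```

```text
top [ 0.31276509 -0.01209202  0.90284012] [ 0.71229254 -0.69533562  0.06837208 -0.0668802 ]
scene [0.94626607 0.49615265 0.78970194] [ 0.36176487  0.84924453 -0.35792308 -0.14071592]
[0.23657174 0.57781157 0.23844216] [ 1.93180726e-01  9.81162705e-01 -9.13057393e-04 -3.45460145e-04] 0.1
```

View pics/top0.png

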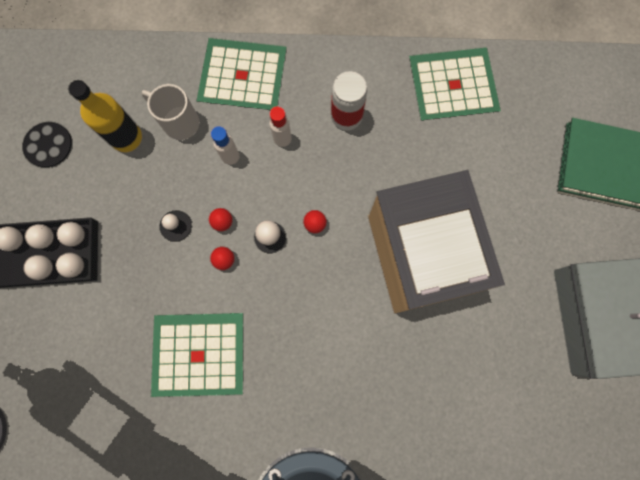

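View pics/scene0.png

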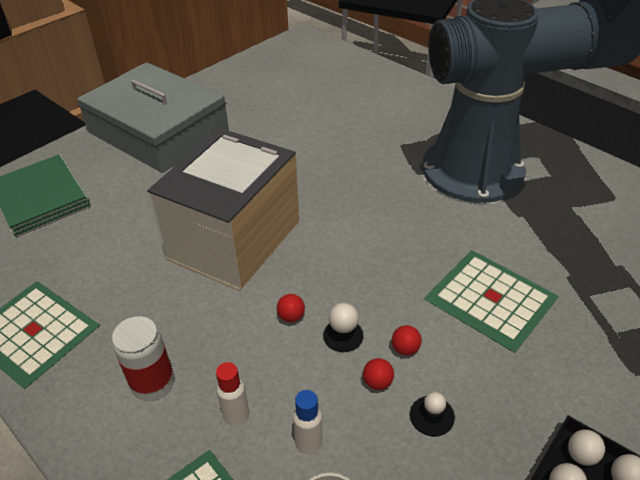

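The top view shows the call ball at about (267,233) on its stand, the raffle ball at (171,222), and three red balls nearby. The box flap is at about (443,251), with its hinges on the lower edge at (430,290) and (478,279).

```bash
sed -i 's/np.array(s\[.rotation.\])@np/R.from_quat(s["rotation"]).as_matrix()@np/; 1a from scipy.spatial.transform import Rotation as R' h.py
python3 - <<'E'
from h import *
import pickle
d=pickle.load(open('d.pkl','rb'));t,s=d['top'],d['scene']
for n,u,v,z in[('call',267,233,.046),('raff',171,222,.036),('red',221,219,.02),('red',222,258,.02),('red',315,222,.02),('foot',270,237,.003)]: print(n,at(t,u,v,z))
for n,u,v,z in[('call',344,318,.046),('raff',435,403,.036),('red',291,308,.02),('red',407,340,.02),('red',378,374,.02)]: print(n,at(s,u,v,z))
for n,a in (('top',(365,160,515,325)),('scene',(140,120,310,300))):
    im=d[n]['pixels'][a[1]:a[3],a[0]:a[2],::-1]; im=cv2.resize(im,(400,420),interpolation=cv2.INTER_CUBIC)
    im2=im if n=='top' else np.hstack([im2,im])
b=d['top']['pixels'][190:280,200:340,::-1];b=cv2.resize(b,(800,514),interpolation=2)
cv2.imwrite('pics/box.png',im2)
E
```

```text
call [0.49426305 0.09516384 0.046     ]
raff [0.51327911 0.27989871 0.036     ]
red [0.52529976 0.18882401 0.02      ]
red [0.44897749 0.18190259 0.02      ]
red [0.52380087 0.00660738 0.02      ]
foot [0.49550667 0.09429377 0.003     ]
call [0.49776361 0.09627323 0.046     ]
raff [0.51623685 0.28313411 0.036     ]
red [0.52522048 0.00688678 0.02      ]
red [0.44787938 0.18117759 0.02      ]
red [0.52506572 0.18898384 0.02      ]
```

View pics/box.png

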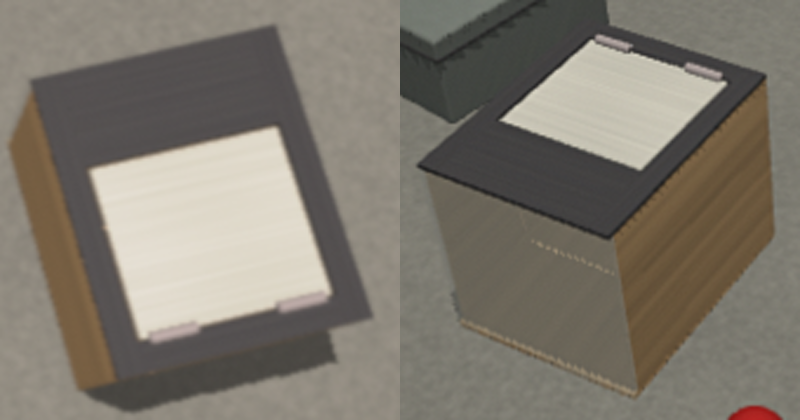

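The crop shows the flap's four corners clearly in both views, with the hinge on the robot's side.

Run:
```python
from h import *
import pickle
d=pickle.load(open('d.pkl','rb'));t,s=d['top'],d['scene']
T=[at(t,365+u*.375,160+v*.3929,.16) for u,v in[(137,340),(331,295),(278,127),(90,170)]]
S=[at(s,140+(u-400)*.425,120+v*.4286,.16) for u,v in[(500,121)][:0]+[(727,84),(597,40),(500,121),(642,170)]]
for C in(T,S):
    C=np.array(C);y=C[0]-C[1]+C[3]-C[2];x=C[2]-C[1]+C[3]-C[0]
    print(C[:,:2].round(4).tolist(),C.mean(0),np.degrees([np.arctan2(y[1],y[0])-np.pi/2,np.arctan2(x[1],x[0])]),np.linalg.norm(x)/2,np.linalg.norm(y)/2)
q=readout.sense();M=R.from_quat(q['tool_rot']).as_matrix();print(M.round(4))
print((M.T@(np.array([.496,.0957,.12])-q['tcp_pos'])/.02).round(2))
```

```text
[[0.3779, -0.16], [0.4088, -0.2769], [0.517, -0.2489], [0.4857, -0.1328]] [ 0.44736678 -0.20465982  0.16      ] [14.95400898 14.35575542] 0.111506268541331 0.12060688024087025
[[0.3841, -0.1586], [0.412, -0.2714], [0.5225, -0.2447], [0.49, -0.1295]] [ 0.45217647 -0.20105513  0.16      ] [14.8501336  14.48529563] 0.11172864605410898 0.11791005373752497
[[-9.254e-01  3.791e-01 -1.000e-03]
 [ 3.791e-01  9.254e-01 -1.700e-03]
 [ 3.000e-04 -1.900e-03 -1.000e+00]]
[-21.14 -17.38   5.95]
```

{"api": "send_rows", "payload": {
  "commands": "68 0 0 0 -1; 68 0 0 0 -1; 68 0 0 0 -1; 68 0 0 0 -1; 68 0 0 0 -1; 68 0 0 0 -1; 68 0 0 0 -1; 68 0 0 0 -1; 68 0 0 0 -1; 68 0 0 0 -0.25; 68 -0.3 -1 0 0; 68 -0.3 -1 0 0; 68 -0.3 -1 0 0; 68 -0.3 -1 0 0; 68 -0.3 -1 0 0; 68 -0.3 -1 0 0; 68 -0.3 -1 0 0; 68 -0.3 -1 0 0; 68 -0.3 -1 0 0; 68 -0.3 -1 0 0",
  "grip_force": 30
}}

```text
t: 1.77
tcp_pos: [0.346, 0.3991, 0.2391]
tool_rot: [-0.128, 0.992, -0.0, -0.0]
force: [-0.1, -1.4, -1.0]
finger_gap: 0.796
gripper_force: 0.0
```

{"api": "send_rows", "payload": {
  "commands": "68 -0.2 -1 0 0; 68 -0.2 -1 0 0; 68 -0.2 -1 0 0; 68 -0.2 -1 0 0; 68 -0.2 -1 0 0; 68 -0.2 -1 0 0; 68 -0.2 -1 0 0; 68 -0.2 -1 0 0; 68 -0.2 -1 0 0; 68 -0.2 -1 0 0; 68 -0.2 -1 0.5 0; 68 -0.2 -1 0.5 0; 68 -0.2 -1 0.5 0; 68 -0.2 -1 0.5 0; 68 -0.2 -1 0.5 0; 68 -0.2 -1 0.5 0; 68 0 -0.6 0.5 0; 68 0 0 0.5 0; 68 0 0 0 0; 68 0 0 0 0"
}}

```text
t: 3.43
tcp_pos: [0.4912, 0.0954, 0.1587]
tool_rot: [-0.128, 0.992, 0.0, -0.001]
force: [0.9, -0.2, 0.5]
finger_gap: 0.794
gripper_force: 0.0
```

Run:
```python
from h import *
s=snap('wrist','w1.png');q=readout.sense();M=R.from_quat(q['tool_rot']).as_matrix()
print(q['tcp_pos'],M.round(3).tolist(),(M.T@(np.array([.496,.0957,.035])-q['tcp_pos'])/.02).round(2))
p,_=cv2.projectPoints(np.array([[.496,.0957,.046]]),*(lambda r:(cv2.Rodrigues(r)[0],-r@np.array(s['eye'])))(R.from_quat(s['rotation']).as_matrix().T),np.array(s['intrinsics']),np.array(s['dist']));print(p)
```

```text
[0.49162788 0.0956358  0.15927783] [[-0.967, -0.254, -0.001], [-0.254, 0.967, 0.0], [0.001, 0.0, -1.0]] [-0.22 -0.05  6.21]
[[[314.32194303 236.48969524]]]
```

View pics/w1.png

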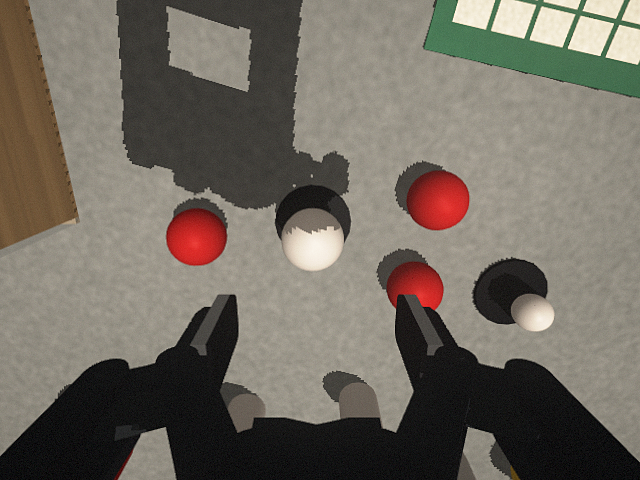

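The wrist view shows the ball at (313,239), within 2 mm of the estimate, and the fingers are clear of the red balls.

{"api": "send_rows", "payload": {
  "commands": "68 -0.28 0 1 0; 68 0 0 1 0; 68 0 0 1 0; 68 0 0 1 0; 68 0 0 1 0; 68 0 0 0.7 0; 68 0 0 0.5 0; 68 0 0 0 0; 44 0 0 0 0; 40 0 0 0 0; 38 0 0 0 0; 38 0 0 0 0; 38 0 0 0 0; 38 0 0 0 0; 38 0 0 0 0",
  "grip_force": 30
}}

```text
t: 4.73
tcp_pos: [0.4988, 0.0964, 0.0364]
tool_rot: [-0.128, 0.992, -0.0, 0.002]
force: [1.1, -3.3, 6.5]
finger_gap: 0.516
gripper_force: 30.6
```

{"api": "send_rows", "payload": {
  "commands": "38 0 0 -0.3 0; 38 0 0 -0.7 0; 38 0 0 -1 0; 38 0 0 -1 0; 38 0 0 -1 0; 38 0 0 -1 0; 38 0 0 -1 0; 38 0 0 -1 0; 38 0 0 -1 0; 38 0 0 -1 0; 38 0 0 -1 0; 38 0 0 -0.5 0; 38 0 0 0 0"
}}

```text
t: 5.82
tcp_pos: [0.498, 0.0972, 0.2476]
tool_rot: [-0.128, 0.992, 0.0, 0.002]
force: [0.3, 0.1, -2.0]
finger_gap: 0.523
gripper_force: 30.9
```

{"api": "send_rows", "payload": {
  "commands": "38 0.2 -0.5 0 0; 38 0.4 -1 0 0; 38 0.4 -1 0 0; 38 0.4 -1 0 0; 38 0.4 -1 0 0; 38 0.4 -1 0 0; 38 0.4 -1 0 0; 38 0.4 -1 0 0; 38 0.4 -1 0 0; 38 0.4 -1 0 0; 38 0.4 -1 0 0; 38 0.4 -1 0 0; 38 0.4 -1 0 0; 38 0.3 -0.9 0 0; 38 0.1 -0.45 0 0; 38 0 0 0 0; 38 0 0 0 0"
}}

```text
t: 7.23
tcp_pos: [0.4625, -0.1982, 0.2443]
tool_rot: [-0.127, 0.992, 0.001, -0.001]
force: [-0.8, 0.1, -1.5]
finger_gap: 0.522
gripper_force: 30.9
```

Run:
```python
from h import *
s=snap('wrist','w2.png');t=snap('top','t2.png');q=readout.sense();M=R.from_quat(q['tool_rot']).as_matrix()
print(q['tcp_pos'],q['finger_gap'],(M.T@(np.array([.4645,-.199,.12])-q['tcp_pos'])/.02).round(2))
r=R.from_quat(s['rotation']).as_matrix().T
W=np.array([[.3810,-.1593,.16],[.4104,-.2742,.16],[.5198,-.2468,.16],[.4879,-.1312,.16]])
print(cv2.projectPoints(W,cv2.Rodrigues(r)[0],-r@np.array(s['eye']),np.array(s['intrinsics']),np.array(s['dist']))[0][:,0].round(0))
a=t['pixels'][140:340,340:540,::-1]
cv2.imwrite('pics/c2.png',np.hstack([cv2.resize(s['pixels'][:,:,::-1],(480,360)),cv2.resize(a,(320,360))]))
```

```text
[ 0.4627622  -0.19729896  0.24470344] 0.524474980775026 [-0.07 -0.12  6.23]
[[414. 134.]
 [213. 133.]
 [226. 303.]
 [400. 300.]]
```

View pics/c2.png

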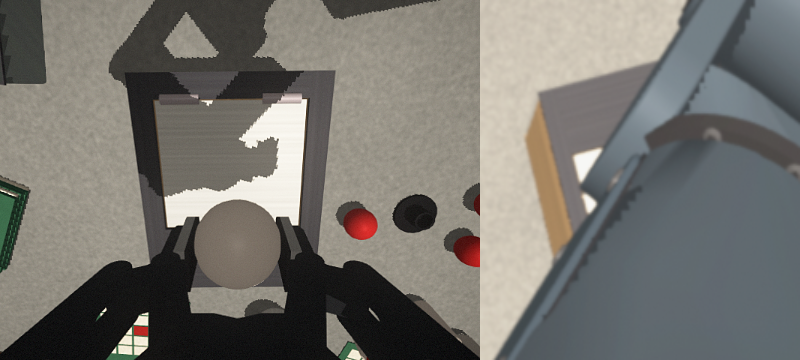

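The ball is held over the flap, and the observed flap corners match the predicted ones to within about 7 px. Next I descend.

{"api": "send_rows", "payload": {
  "commands": "38 0 0 0.7 0; 38 0 0 0.7 0; 38 0 0 0.7 0; 38 0 0 0.7 0; 38 0 0 0.5 0; 38 0 0 0.5 0; 38 0 0 0.5 0; 38 0 0 0.5 0; 38 0 0 0.4 0; 38 0 0 0.3 0; 38 0 0 0 0"
}}

```text
t: 8.25
tcp_pos: [0.463, -0.1978, 0.1342]
tool_rot: [-0.128, 0.992, 0.001, -0.001]
force: [0.6, 1.0, -0.8]
finger_gap: 0.517
gripper_force: 31.0
```

{"api": "send_rows", "payload": {
  "commands": "38 0 0 0.25 0; 38 0 0 0.25 0; 38 0 0 0.2 0; 38 0 0 0 0; 38 0 0 0 0; 38 0 0 0 0"
}}

```text
t: 8.75
tcp_pos: [0.4635, -0.1986, 0.1214]
tool_rot: [-0.128, 0.992, -0.0, 0.0]
force: [0.6, -0.2, -0.7]
finger_gap: 0.522
gripper_force: 31.0
```

Run:
```python
from h import *
w=snap('wrist','w3.png');s=snap('scene','s3.png');q=readout.sense();print(q['tcp_pos'],q['finger_gap'],q['force'],q['t'])
cv2.imwrite('pics/c3.png',np.hstack([cv2.resize(w['pixels'][:,:,::-1],(400,300)),cv2.resize(s['pixels'][60:310,100:433,::-1],(400,300))]))
```

```text
[ 0.46352364 -0.19870771  0.1215219 ] 0.5208597502661809 [ 1.31446827  0.84805081 -1.95543191] 8.85
```

View pics/c3.png

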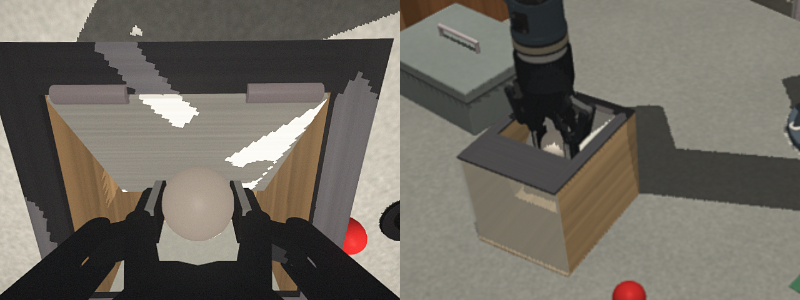

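The ball is about 28 mm below the top, the flap is pushed well down, and the gripper is clear of the rim. Releasing now.

{"api": "send_rows", "payload": {
  "commands": "64 0 0 0 0; 64 0 0 0 0; 64 0 0 0 0; 64 0 0 0 0; 64 0 0 0 0; 64 0 0 0 0; 64 0 0 0 0; 64 0 0 0 0; 64 0 0 0 0; 64 0 0 0 0"
}}

```text
t: 9.68
tcp_pos: [0.4634, -0.1987, 0.1213]
tool_rot: [-0.128, 0.992, -0.0, 0.0]
force: [-0.5, 0.0, 0.5]
finger_gap: 0.75
gripper_force: 0.2
```

Run:
```python
from h import *
w=snap('wrist','w4.png');s=snap('scene','s4.png');q=readout.sense();print(q['finger_gap'],q['force'],q['t'])
cv2.imwrite('pics/c4.png',np.hstack([cv2.resize(w['pixels'][:,:,::-1],(400,300)),cv2.resize(s['pixels'][60:310,100:433,::-1],(400,300))]))
```

```text
0.7463632722840842 [-0.13386174 -1.2943002   0.17081135] 9.7833
```

View pics/c4.png

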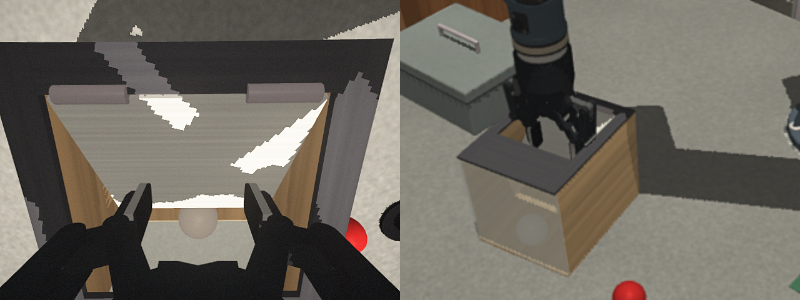

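The ball has dropped and now shows inside the box, low behind the front panel. I'll retreat straight up.

{"api": "send_rows", "payload": {
  "commands": "64 0 0 -0.4 0; 64 0 0 -0.6 0; 64 0 0 -0.7 0; 64 0 0 -0.7 0; 64 0 0 -0.7 0; 64 0 0 -0.7 0; 64 0 0 -0.7 0; 64 0 0 -0.7 0; 64 0 0 -0.7 0; 64 0 0 -0.5 0; 64 0 0 0 0; 64 0 0 0 0; 64 0 0 0 0; 64 0 0 0 0; 64 0 0 0 0; 64 0 0 0 0; 64 0 0 0 0; 64 0 0 0 0; 64 0 0 0 0; 64 0 0 0 0"
}}

```text
t: 11.45
tcp_pos: [0.4634, -0.1986, 0.2492]
tool_rot: [-0.128, 0.992, 0.0, -0.0]
force: [-0.1, 0.9, 0.2]
finger_gap: 0.751
gripper_force: 0.0
```

Run:
```python
from h import *
w=snap('wrist','w5.png');s=snap('scene','s5.png');q=readout.sense();print(q['tcp_pos'],q['force'],q['t'])
cv2.imwrite('pics/c5.png',np.hstack([cv2.resize(w['pixels'][:,:,::-1],(400,300)),cv2.resize(s['pixels'][60:460,100:500,::-1],(400,300))]))
```

```text
[ 0.46338406 -0.19861628  0.24930141] [-0.11971504  0.33317729 -0.23110823] 11.55
```

View pics/c5.png

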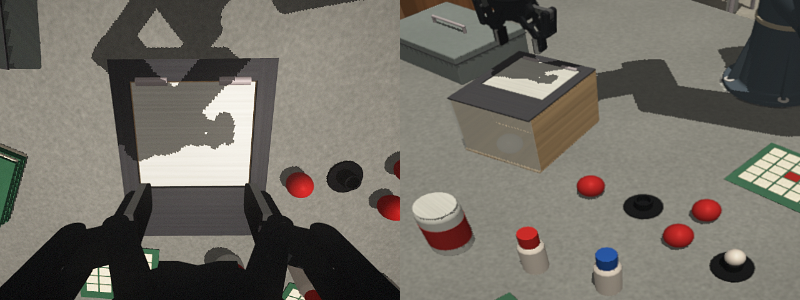

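The flap is shut, the ball is inside the box, the raffle ball is still on its stand, and the arm is clear.

```bash
python3 -c "
from station import sign_off
print(sign_off())"
```

```text
the job is handed in; nothing more can be done
None
```

The call ball is inside the return box with the flap shut behind it, the raffle ball is still on its stand, and the job was handed in at about 11.6 s.

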